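# Seat the lid of the orange-lidded dry-store tub

### The arm

A 6-joint arm with a two-finger parallel gripper is mounted at the origin on the work surface. World frame = base frame: x ahead of the robot, y to its left, z up, the work surface at z = 0. Lengths are in m, angles in rad, forces in N, time in s.
With the tool pointing down it reaches from about 0.3 to 0.825 m from the base axis. Payload 5.4 kg.
Tool frame: the origin (TCP) lies at the very end of the fingers, on their centre line; the grasp point (between the pads) lies 19 mm behind it; z points along the fingers, x is the direction in which the jaws open and shut, and the axes are right-handed (so a half turn about z gives the same grasp; the last joint's range is limited). The gripper opens to 92 mm and grips with 3 to 60 N. Pads are 20 mm wide; open, the fingers measure 128 mm over their backs; the gripper's body (75 mm by 189 mm) begins 69 mm behind the grasp point.
Start: joints at [1.077, 0.158, 1.597, -0, 1.386, -0.21], TCP at [0.161, 0.552, 0.215] pointing down, gripper open.
Joint ranges: [-2.91, 2.91], [-0.94, 2.29], [0.18, 2.7], [-1.29, 4.43], [0.17, 2.64], [-3, 3]. Speed limits (rad/s): [2.57, 2.57, 3.14, 3.14, 3.14, 3.14].

### API

Orientations are given as a rotation vector (axis times angle).
In Python, from workcell import bot gives the robot as it stands. Calls block until the motion is done:
- bot.goto(position, orientation): joint-space move of the TCP to a pose.
- bot.line_to(position, rot=None, max_speed=0.15): straight line of the TCP; rot=None keeps the orientation; max_speed is the mean speed in m/s.
- bot.set_joints(angles): joint-space move.
- bot.set_gripper(opening, newtons=None): opening from 0.0 (shut) to 1.0 (fully open); newtons is the grip in N (None keeps the last); returns when the fingers have stopped.
- bot.hold(seconds).
- bot.inverse_kinematics(position, orientation): joint angles nearest the present ones, or None.
- bot.read_camera(name): name is "scene" or "top" or "wrist"; returns a dict with "pixels" (384x512x3 uint8, blue, green, red), "fx", "fy", "cx", "cy" (pixels), "R" (3x3) and "t" (3): a world point X has camera coordinates R X + t. Camera axes: x right, y down, z forward; pixel columns grow to the right and rows downward; lengths in m; the calibration is good to about 2 mm. A picture is of the moment at which its call begins. There is no depth.
A pose or a line that the arm cannot do raises bot.MotionError and nothing moves.
- bot.job_done(): hands the job in, once; it reports no verdict.
Readings, each from a call of its own:
- bot.current_clock(): time.
- bot.current_joints(): joint angles.
- bot.current_joint_vel(): joint speeds.
- bot.current_effort(): joint torques, N m.
- bot.current_ee_pos(): TCP position.
- bot.current_tool_rot(): TCP orientation.
- bot.current_contact_force(): force on the tool from outside, world axes, zero at the start.
- bot.current_ft_torque(): the same for the moment, N m.
- bot.current_opening(): opening from 0.0 (shut) to 1.0 (fully open).
Only numpy, scipy, OpenCV 4.12 (cv2) and the standard library are available. Lean on these libraries where they do the work, as an engineer would, in place of code of your own. Each camera call takes 0.05 s, during which the arm holds its last target.

### The job

The lid of the white tub with the orange top is only lying on its rubber seal. Press it down at its four corners, one after another, until it is fully home and level all round. Leave the green-lidded tub, which is already sealed, and the grey mug where they are.

Things in the scene. Friction and masses are not known exactly. Their poses are not given: they have to be found in the camera images.
- tub: White tub 160 x 110 x 72 mm, fixed, with a shoulder and black rubber seal under the lid. Origin: centre of its underside; x along its long side, z up. The lid's origin is 56 mm above it at the start, 50 mm when home: each corner must sink 6 mm. A corner gives at 10 to 12 N on its pad, meets a hard stop when home (pad tops 81 mm above the shelf) and stays down.
- lid: Orange rigid lid lying loose on the tub's rim (3 mm play), 173 (x) x 123 (y) mm, 180 g. Origin: centre of its lower edge, axes as the tub's; flat top 29 mm above it. Four round black press pads, 26 mm across, at x = +-68, y = +-44 mm, tops 31 mm above the origin. It rocks: while one corner is pressed, others may rise up to 6 mm; press each in turn, down to the stop.
- green_tub: A bystander: a white tub of the same shape and size with a green lid that is already fully home (81 mm high over its pads). Loose, about 0.9 kg. Origin: centre of its underside. Not to be moved.
- mug: A bystander: grey ceramic mug, 84 mm across and 95 mm high, standing loose at the far side of the shelf. Origin: centre of its underside. Not to be moved.
There are look-alikes about, which are no part of the job. What is shaped like the lid but pink is not meant. Leave any purple look-alike of the tub alone.

How it is judged:
By the outcome, as a careful person would: the job done as asked, in the order asked, and still so for the second after the job is handed in, with the robot touching nothing.
It also fails if it takes over 40 s, if anything falls off the work surface, if the arm or the gripper's body presses on something with over 40 N, if the wrist force passes 120 N, or if a joint passes its speed limit or range.

## Working session

There is one attempt and no reset: what is moved stays moved. The work goes in short steps, each a Python script; the robot and the scene stay as the last script left them, time stands still between calls to the robot, and variables do not carry over. Pictures are saved under pics/ and viewed, and the job is handed in when it is done.

```bash
ls; mkdir -p pics; python3 - <<'E'
from workcell import bot
import cv2,numpy as np
for n in("scene","top","wrist"):
    d=bot.read_camera(n);cv2.imwrite(f"pics/a_{n}.png",d["pixels"]);np.savez(f"a_{n}.npz",**d)
    print(n,d["fx"],d["cx"],-np.array(d["R"]).T@d["t"])
print(bot.current_clock(),bot.current_tool_rot(),bot.current_opening(),bot.current_contact_force())
E
```

```text
pics
scene 372.1949309498385 259.846570567624 [0.93800413 0.63565415 0.82122482]
top 446.586314839254 265.66229282994146 [ 4.39426688e-01 -9.67509293e-04  1.41822099e+00]
wrist 286.4518107593185 257.6796506857152 [0.09405219 0.57070067 0.38386986]
0.15 [ 2.51274234e+00  1.88466161e+00 -1.90323170e-03] 1.0013501875522834 [ 0.24626167 -0.41313448 -0.30767377]
```

View pics/a_top.png

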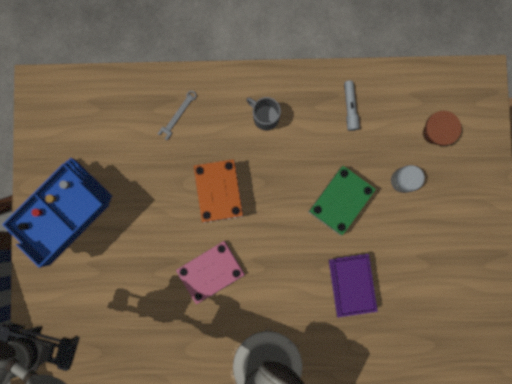

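View pics/a_scene.png

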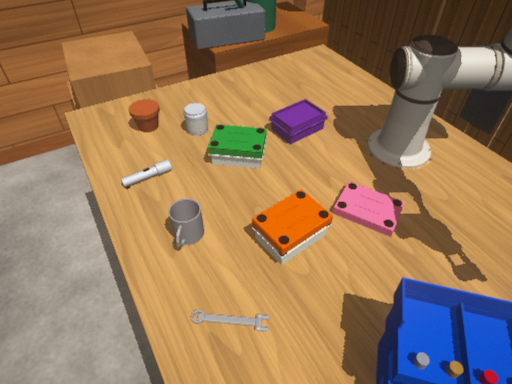

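View pics/a_wrist.png

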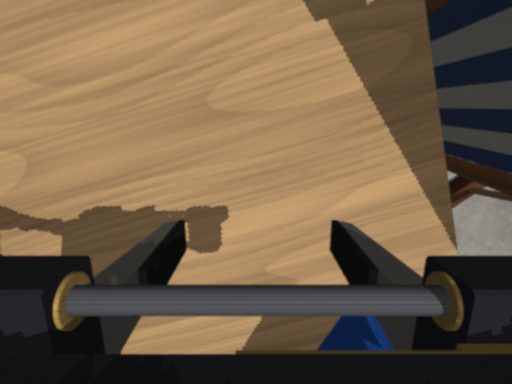

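Top view: the candidates are the orange lid (219,190), the pink look-alike (212,271), the sealed green tub (343,200), the purple look-alike (353,285) and the red pot (443,128). By the description I choose the orange one. Next is a close crop and the pad positions.

```bash
cat > h.py <<'E'
import cv2,numpy as np
def ray(d,u,v,z):
    R=np.array(d["R"]);c=-R.T@np.array(d["t"])
    r=R.T@np.array([(u-d["cx"])/d["fx"],(v-d["cy"])/d["fy"],1.])
    return c+r*(z-c[2])/r[2]
def pads(d,z=0.087):
    im=np.array(d["pixels"]);hsv=cv2.cvtColor(im,cv2.COLOR_BGR2HSV)
    m=cv2.inRange(hsv,(4,200,120),(13,255,255))
    n,l,s,c=cv2.connectedComponentsWithStats(m)
    k=1+np.argmax(s[1:,4]);m=(l==k).astype(np.uint8)
    ct=max(cv2.findContours(m,0,2)[0],key=cv2.contourArea)
    hull=cv2.convexHull(ct);hm=np.zeros_like(m);cv2.fillPoly(hm,[hull],1)
    hm=cv2.dilate(hm,np.ones((5,5)))
    dk=((im.max(2)<50)&(hm>0)).astype(np.uint8)
    n,l,s,c=cv2.connectedComponentsWithStats(dk)
    out=[]
    for i in range(1,n):
        if s[i,4]>15: out.append((c[i],s[i,4],ray(d,*c[i],z)))
    return out,s[0],cv2.boundingRect(ct)
E
python3 - <<'E'
from h import *
for n in("scene","top"):
    d=dict(np.load(f"a_{n}.npz"));o,_,bb=pads(d);print(n,bb)
    for p in o: print(p[0].round(1),p[1],p[2].round(4))
    x,y,w,h=bb;im=d["pixels"][y-20:y+h+25,x-20:x+w+20]
    cv2.imwrite(f"pics/c_{n}.png",cv2.resize(im,None,fx=5,fy=5,interpolation=2))
E
```

```text
scene (252, 209, 81, 46)
top (213, 177, 1, 1)
```

View pics/c_scene.png

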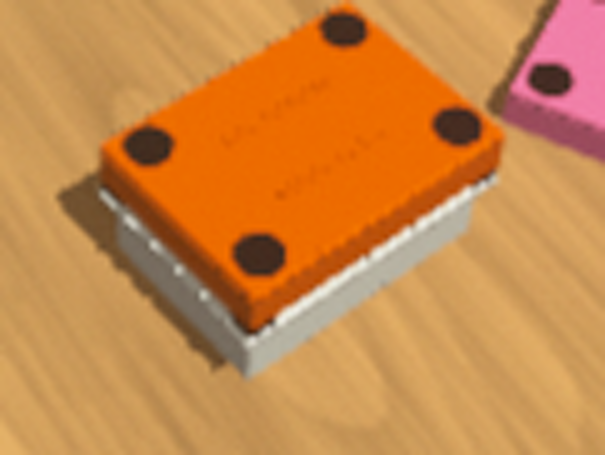

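View pics/c_top.png

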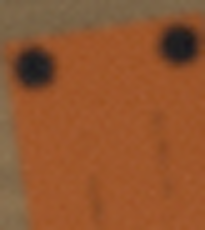

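The crop confirms it: an orange lid on a white body, with four black pads and a gap at the seal. The pad and lid masks found nothing, so I'll fix the thresholds.

```bash
sed -i 's/(4,200,120),(13,255,255)/(3,170,100),(15,255,255)/; s/im.max(2)<50/im.max(2)<110/' h.py
python3 - <<'E'
from h import *
for n in("scene","top"):
    d=dict(np.load(f"a_{n}.npz"))
    im=d["pixels"]
    for u,v in ([(298,197),(290,240)] if n=="scene" else [(219,190),(229,166),(443,128)]): print(im[v,u],cv2.cvtColor(im[v:v+1,u:u+1],cv2.COLOR_BGR2HSV))
    o,_,bb=pads(d);print(n,bb)
    for p in o: print(p[0].round(1),p[1],p[2].round(4))
E
```

```text
[ 26  54 106] [[[ 11 192 106]]]
[  0 108 238] [[[ 14 255 238]]]
scene (210, 6, 119, 66)
[262.2  36.9] 2518 [ 0.0598 -0.8378  0.087 ]
[ 46  87 160] [[[ 11 182 160]]]
[34 31 34] [[[150  23  34]]]
[ 53  73 117] [[[  9 139 117]]]
top (196, 160, 45, 60)
[228.5 165.4] 54 [0.6171 0.1017 0.087 ]
[237.7 193. ] 174 [0.5334 0.0756 0.087 ]
[199.4 170.1] 56 [0.6047 0.189  0.087 ]
[206.4 214.8] 52 [0.4706 0.1699 0.087 ]
```

```bash
cat > h.py <<'E'
import cv2,numpy as np
def ray(d,u,v,z):
    R=np.array(d["R"]);c=-R.T@np.array(d["t"])
    r=R.T@np.array([(u-d["cx"])/d["fx"],(v-d["cy"])/d["fy"],1.])
    return c+r*(z-c[2])/r[2]
def pads(d,n,z=0.087):
    im=np.array(d["pixels"]).astype(np.uint8);hsv=cv2.cvtColor(im,cv2.COLOR_BGR2HSV)
    m=cv2.inRange(hsv,*(((5,225,170),(17,255,255)) if n=="scene" else ((3,170,100),(15,255,255))))
    _,l,s,c=cv2.connectedComponentsWithStats(m)
    k=1+np.argmax(s[1:,4]);m=(l==k).astype(np.uint8)
    ct=max(cv2.findContours(m,0,2)[0],key=cv2.contourArea)
    hm=np.zeros_like(m);cv2.fillPoly(hm,[cv2.convexHull(ct)],1)
    hm=cv2.dilate(hm,np.ones((3,3)))
    dk=((im[:,:,2]<(110 if n=="scene" else 75))&(hm>0)).astype(np.uint8)
    _,l,s,c=cv2.connectedComponentsWithStats(dk)
    return [(c[i],s[i,4],ray(d,*c[i],z)) for i in range(1,len(s)) if s[i,4]>15],cv2.boundingRect(ct)
def rectfit(P):
    # P 4x2 pad points, returns centre, yaw, pads, residual
    c=P.mean(0);M=np.array([[sx*.068,sy*.044] for sx in(1,-1) for sy in(1,-1)])
    best=None
    for a0 in np.linspace(0,np.pi,19)[:-1]:
        Rm=lambda a:np.array([[np.cos(a),-np.sin(a)],[np.sin(a),np.cos(a)]])
        Q=M@Rm(a0).T; idx=[np.argmin(np.linalg.norm(P-c-q,axis=1)) for q in Q]
        if len(set(idx))<4: continue
        X=P[idx]-c; a=np.arctan2((M[:,0]*X[:,1]-M[:,1]*X[:,0]).sum(),(M*X).sum())
        r=np.linalg.norm(X-M@Rm(a).T,axis=1).max()
        if best is None or r<best[3]: best=(c,a,c+M@Rm(a).T,r)
    return best
E
python3 - <<'E'
from h import *
for n in("scene","top"):
    d=dict(np.load(f"a_{n}.npz"))
    o,bb=pads(d,n);print(n,bb)
    for p in o: print(p[0].round(1),p[1],p[2].round(4))
    if len(o)==4: print(rectfit(np.array([p[2][:2] for p in o])))
E
```

```text
scene (253, 193, 79, 61)
[300.3 194.5] 44 [0.4826 0.0875 0.087 ]
[323.1 213.8] 51 [0.4705 0.1743 0.087 ]
[261.3 217.8] 51 [0.6172 0.1062 0.087 ]
[283.6 239.6] 65 [0.6049 0.1929 0.087 ]
(array([0.54380294, 0.14022196]), np.float64(-3.0032075278047414), array([[0.48252254, 0.08726242],
       [0.47038348, 0.17442114],
       [0.61722239, 0.10602278],
       [0.60508333, 0.19318151]]), np.float64(0.00030367467492525314))
top (196, 160, 45, 60)
[228.5 165.5] 32 [0.6167 0.1017 0.087 ]
[199.4 170.2] 35 [0.6044 0.189  0.087 ]
[235.3 210.2] 36 [0.4822 0.0835 0.087 ]
[206.2 214.8] 36 [0.4705 0.1703 0.087 ]
(array([0.54344395, 0.13612641]), np.float64(-3.005045548242557), array([[0.48206632, 0.08327959],
       [0.47008748, 0.17046047],
       [0.61680042, 0.10179234],
       [0.60482158, 0.18897323]]), np.float64(0.00046454242373729116))
```

The two views agree to 4 mm, with a rectangle residual under 0.5 mm and yaw about 0.137, so I'll average them. I'll press with shut fingers (about a 36x20 mm foot), reading the force as I go.

```bash
cat > press.py <<'E'
import sys,numpy as np
from workcell import bot
c=np.array([.5436,.1382]);a=.137
R=np.array([[np.cos(a),-np.sin(a)],[np.sin(a),np.cos(a)]])
rot=np.pi*np.array([np.cos(a/2),np.sin(a/2),0])
def pad(sx,sy): return c+R@np.array([sx*.068,sy*.044])
def press(sx,sy,first=False):
    p=pad(sx,sy)
    if first:
        bot.goto([*p,.14],rot);
        if bot.current_opening()>.05: bot.set_gripper(0.0,20)
    else: bot.line_to([*p,.112],rot)
    f0=bot.current_contact_force()[2]
    bot.line_to([*p,.093],rot,.08)
    z=.093;log=[]
    while z>.073:
        z-=.001; bot.line_to([*p,z],rot,.02)
        f=bot.current_contact_force()[2]-f0;ez=bot.current_ee_pos()[2]
        log.append((round(z*1e3),round(ez*1e3,1),round(float(f),1)))
        if f>28 or (f>18 and ez>z+.0 and z<.0815 and f>22): break
    print((sx,sy),p.round(3),log)
    bot.hold(.15);print(bot.current_ee_pos(),bot.current_contact_force())
    bot.line_to([*p,.112],rot,.1);print("t",bot.current_clock())
E
python3 - <<'E'
from press import *
print(bot.inverse_kinematics([*pad(-1,1),.14],rot))
press(-1,1,True)
import cv2
for n in("scene",):
    d=bot.read_camera(n);cv2.imwrite(f"pics/b_{n}.png",cv2.resize(d["pixels"][150:290,210:390],None,fx=4,fy=4,interpolation=2))
E
```

```text
[ 1.09871348e-01  3.72881847e-02  1.88039867e+00 -4.44089210e-16
  1.22390580e+00 -2.71286523e-02]
(-1, 1) [0.47  0.173] [(92, np.float64(92.4), -1.1), (91, np.float64(91.0), -0.7), (90, np.float64(89.9), -0.3), (89, np.float64(88.9), -0.2), (88, np.float64(87.9), 0.0), (87, np.float64(87.3), 1.6), (86, np.float64(86.9), 7.4), (85, np.float64(86.3), 10.8), (84, np.float64(85.5), 12.2), (83, np.float64(84.6), 14.3), (82, np.float64(83.6), 15.3), (81, np.float64(82.8), 17.2), (80, np.float64(82.6), 23.4)]
[0.46942178 0.17391784 0.08261864] [-12.99554538   2.89656162  23.2660664 ]
t 7.9083
```

View pics/b_scene.png

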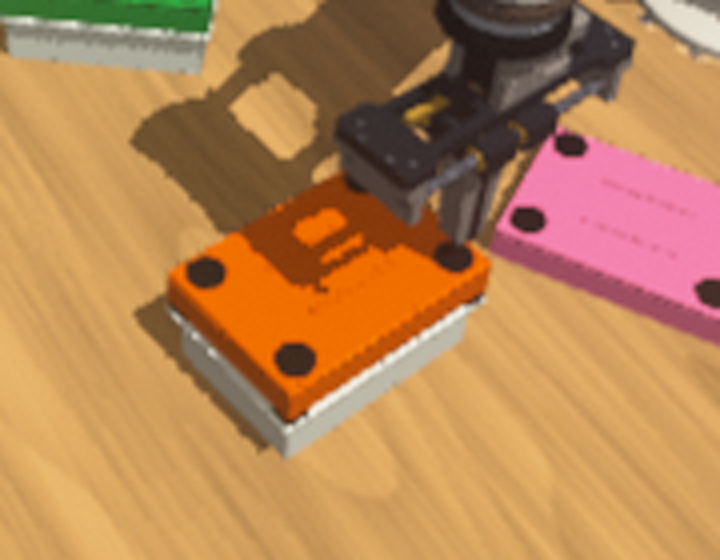

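The scene picture shows the near-right corner (455,257) lowered and the rest still up. The force jumped at 82.6 mm, short of 81, so I'll press that corner again harder before moving on.

```bash
python3 - <<'E'
s=open('press.py').read()
i=s.index("def press")
s=s[:i]+'''def press(sx,sy,zs=.090,F=35,step=.001):
    p=pad(sx,sy)
    if np.linalg.norm(bot.current_ee_pos()[:2]-p)>.004: bot.line_to([*p,.108],rot,.2)
    f0=bot.current_contact_force()
    bot.line_to([*p,zs],rot,.08)
    z=zs;log=[]
    while z>.072:
        z-=step; bot.line_to([*p,z],rot,.025)
        fv=bot.current_contact_force()-f0;f=fv[2];ez=bot.current_ee_pos()[2]
        log.append("%.0f/%.1f/%.1f"%(z*1e3,ez*1e3,f))
        if np.linalg.norm(fv)>F: break
    print((sx,sy),*log,fv.round(1),bot.current_ee_pos().round(4))
    bot.line_to([*p,.108],rot,.12);print("t",bot.current_clock())
'''
open('press.py','w').write(s)
E
python3 - <<'E'
from press import *
press(-1,1,.086,35)
E
```

```text
(-1, 1) 85/85.2/1.1 84/84.1/0.5 83/83.3/4.1 82/83.0/10.1 81/82.9/16.3 80/82.8/23.0 79/82.6/28.7 78/82.4/34.4 [-14.8  -2.8  34.4] [0.4708 0.1727 0.0824]
t 10.8333
```

It's firm at about 82.7 mm. The remaining offset fits the lid tilt under a flat foot. On to the other corners.

```bash
python3 - <<'E'
from press import *
press(-1,-1,.090,33)
press(1,-1,.094,33,.0015)
E
```

```text
(-1, -1) 89/89.3/0.8 88/88.1/0.3 87/87.2/0.4 86/86.6/5.8 85/85.9/6.4 84/84.9/9.4 83/83.9/8.8 82/82.8/8.3 81/82.0/11.5 80/81.9/17.9 79/81.8/24.8 78/81.6/31.2 [-16.3  -2.7  31.2] [0.4819 0.085  0.0816]
t 15.2
(1, -1) 92/92.7/-0.5 91/91.0/-1.1 90/89.3/-0.5 88/87.8/-1.2 86/86.8/1.3 85/86.1/4.8 83/85.1/7.7 82/84.1/9.2 80/83.0/10.5 79/82.3/14.8 77/82.1/21.5 76/81.9/28.8 74/81.6/33.5 [-13.7  -2.6  33.5] [0.6189 0.1031 0.0816]
t 20.0417
```

```bash
sed -i 's/z>.072/z>.069/' press.py; python3 - <<'E'
from press import *
press(1,1,.089,34,.0015)
press(-1,1,.084,33,.0015)
E
```

```text
(1, 1) 88/87.8/0.9 86/86.0/0.4 84/84.9/2.9 83/83.9/5.6 81/82.7/7.2 80/81.4/6.7 78/81.3/14.6 77/81.1/20.9 75/81.1/27.8 74/81.0/37.8 [-15.8  -0.   37.8] [0.606  0.1917 0.081 ]
t 23.95
(-1, 1) 82/82.7/-0.8 81/81.4/1.8 80/81.3/13.1 78/81.2/24.5 76/81.1/35.2 [-16.   -3.   35.2] [0.4708 0.1726 0.0811]
t 26.9
```

```bash
python3 - <<'E'
from press import *
press(-1,-1,.083,30,.002)
press(1,-1,.083,30,.002)
p=pad(1,-1)
bot.line_to([.44,.14,.2],rot,.3)
import cv2
for n in("scene","top"):
    d=bot.read_camera(n);im=d["pixels"];np.savez(f"e_{n}.npz",**d)
    im=im[150:290,210:390] if n=="scene" else im[90:300,160:400]
    cv2.imwrite(f"pics/e_{n}.png",cv2.resize(im,None,fx=3,fy=3,interpolation=2))
print(bot.current_clock(),bot.current_contact_force())
from h import *
d0=np.load("a_top.npz")["pixels"].astype(int);d1=d["pixels"].astype(int)
E
```

```text
(-1, -1) 81/81.3/4.4 79/81.2/20.5 77/81.0/34.7 [-14.6  -0.6  34.7] [0.4825 0.0857 0.081 ]
t 29.1083
(1, -1) 81/81.4/3.2 79/81.2/12.4 77/81.1/24.5 75/81.0/33.4 [-19.1   0.   33.4] [0.617  0.1038 0.081 ]
t 31.8333
32.7583 [0.4391662  0.02480665 0.07110078]
```

View pics/e_scene.png

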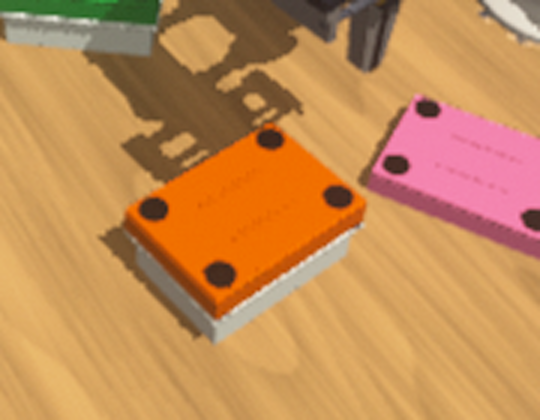

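View pics/e_top.png

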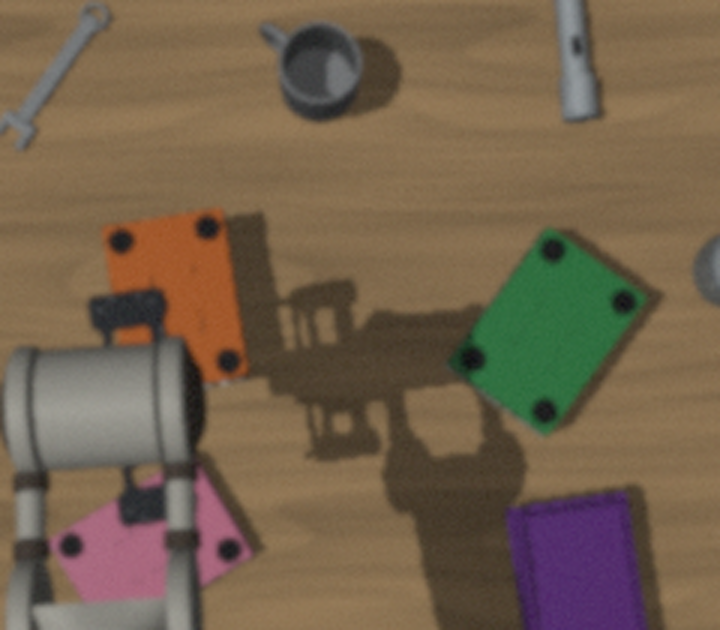

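The scene view shows the lid level with no seal gap (pads near (270,138), (338,196), (153,208), (219,273) in the crop). The top view shows the mug and the green tub where they were. The arm is clear, so I'm handing in.

```bash
python3 - <<'E'
from workcell import bot
bot.job_done()
E
```

```text
the job is handed in; nothing more can be done
```

I pressed the orange lid down at all four pads, one after another, and it is fully home and level as far as my checks show. I handed the job in at about 32.8 s.

- **Pressing:** I used shut fingers at up to about 38 N vertical; total contact force, sideways included, peaked at about 41 N. The fingers were the only part meant to touch the lid. The sideways part was about 13–19 N.
- **Corner heights:** At the last press each corner stopped hard at about 81.0–81.1 mm, against the expected 81. The first three had stopped 0.6–1.6 mm high on the first pass while the lid was tilted, so I pressed those three again. I didn't recheck the fourth after that.
- **Final pictures:** The scene view shows an even rim with no seal gap. In the top view the green tub and mug look unmoved by eye, but I did not measure them. The arm hid part of the lid in that view, so I did not measure the lid's final position from it.
- **Disagreement:** The two cameras placed the lid about 4 mm apart in y. I used the average, which was well within the pad size.

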